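# Load two dishes and index the carousel three clicks

### The job

Two mixing dishes are wanted at the carousel's third station: put exactly two of the three small round dishes upright into the carousel's pockets, one to a pocket, and leave the third dish where it stands. Then take the bar knob in the middle of the carousel and turn it clockwise as seen from above, feeling the clicks, to the third click from where it stands and not on to the fourth. Finish while still holding the knob there, settled in that third click, with both dishes still in their pockets and the other things on the bench undisturbed.

Things in the scene. Friction and masses are not known exactly. Their poses are not given: they have to be found in the camera images.
- dish1: small round blue-green mixing dish, 43 mm across, 18 mm tall, upright on the worktop at the start, straight sides; origin at the centre of its underside, z up. One of three alike; any two of them are to be loaded
- dish2: small round blue-green mixing dish, 43 mm across, 18 mm tall, upright on the worktop at the start, straight sides; origin at the centre of its underside, z up. One of three alike; any two of them are to be loaded
- dish3: small round blue-green mixing dish, 43 mm across, 18 mm tall, upright on the worktop at the start, straight sides; origin at the centre of its underside, z up. One of three alike; any two of them are to be loaded
- index_knob: black bar-shaped knob on a post on the carousel's axis, turning with the plate: the bar is 42 mm long (its x), 14 mm thick (its y) and reaches from 64 to 100 mm above the worktop, over a round flange 31 mm across at 60 to 65 mm; a white line on top marks its -x end. Origin on the axis under the flange, 60 mm above the worktop, z up
- knob_grip (a point): point on the knob's axis at mid-height of the bar, 86 mm above the worktop, where it is gripped across the 14 mm thickness
- pocket0 (a point): centre of the floor of a pocket of the carousel plate (beyond the axis and left at the start, seen from the side the knob's white line points to), 62 mm from the turning axis, 34 mm above the worktop; the four pockets are alike, a quarter turn apart, round, 56 mm across inside a raised collar 63 mm across and 5 mm high. It turns with the plate
- pocket1 (a point): centre of the floor of a pocket of the carousel plate (near side, left at the start, seen from the side the knob's white line points to), 62 mm from the turning axis, 34 mm above the worktop; the four pockets are alike, a quarter turn apart, round, 56 mm across inside a raised collar 63 mm across and 5 mm high. It turns with the plate
- pocket2 (a point): centre of the floor of a pocket of the carousel plate (near side, right at the start, seen from the side the knob's white line points to), 62 mm from the turning axis, 34 mm above the worktop; the four pockets are alike, a quarter turn apart, round, 56 mm across inside a raised collar 63 mm across and 5 mm high. It turns with the plate
- pocket3 (a point): centre of the floor of a pocket of the carousel plate (beyond the axis and right at the start, seen from the side the knob's white line points to), 62 mm from the turning axis, 34 mm above the worktop; the four pockets are alike, a quarter turn apart, round, 56 mm across inside a raised collar 63 mm across and 5 mm high. It turns with the plate
- carousel (a joint): angle of carousel plate and knob (rad): 0 at the start, resting in a click; grows clockwise seen from above. Clicks every 1/16 turn: 0.393, 0.785, 1.178 (the third), 1.571 and on; end stops at -0.1 and 2.45. About 0.15 N m carries it out of a click; past half-way it pulls itself into the next. The aluminium plate is 193 mm across, its top 34 mm above the worktop
- carousel_base: grey round base of the carousel, 210 mm across, 24 mm high, fixed to the worktop, with 16 studs round its rim, one to a click (a dark line on the plate points to one). Origin at the centre of its underside, on the turning axis; at the start the knob bar lies along its x. A tall drill stands to its right; a shelf hangs 0.63 m above the back of the worktop
- jar_lid: flat round white lid, 57 mm across, 10 mm high, lying on the worktop; a bystander, not a dish; origin at the centre of its underside
- bur_block: small aluminium block with upright burs, 30 x 62 x 53 mm; a bystander; origin at the centre of its underside
- hex_key: small L-shaped hex key lying flat, 27 x 71 x 4 mm; a bystander; origin at the centre of its underside
Not all that is in view belongs to the job. What is shaped like the dish3 but black or brown is not meant. Leave any yellow look-alike of the dish1 alone.

How it is judged:
By the outcome, as a careful person would: the job done as asked, in the order asked, and still so for the second after the job is handed in, while the arm keeps its last pose, push and grip.
It also fails if it takes over 59 s, if anything falls off the work surface, if the arm or the gripper's body presses on something with over 40 N, if the wrist force passes 120 N, or if a joint passes its speed limit or range.

### The arm

A 6-joint arm with a two-finger parallel gripper is mounted at the origin on a cart in front of the work surface, level with it; the furniture and walls round the work are solid. World frame = base frame: x ahead of the robot, y to its left, z up, the work surface at z = 0. Lengths are in m, angles in rad, forces in N, time in s.
With the tool pointing down it reaches from about 0.275 to 0.775 m from the base axis. Payload 14.6 kg.
Tool frame: the origin (TCP) lies midway between the tips of the shut fingers; the grasp point (between the pads) lies 19 mm behind it (manip.pinch_z is the z of the grasp point in the tool frame, in m); z points along the fingers, y is the line along which they close (so a half turn about z gives the same grasp; the last joint's range is limited). The gripper opens to 85 mm and grips with 20 to 120 N. Pads are 22 mm wide; open, the fingers measure 114 mm over their backs; the gripper's body (76 mm by 85 mm) begins 54 mm behind the grasp point. The pads swing forward as they close: fully open they stand 13 mm farther back than shut.
Start: joints at [-1.502, 0.263, -0.048, 1.259, 0, 1.415], TCP at [0.117, -0.512, 0.231] pointing down, gripper open.
Joint ranges: [-2.65, 2.65], [-0.89, 1.7], [-1.18, 1.37], [-2.13, 2.11], [-1.35, 1.29], [-3.14, 3.14]. Speed limits (rad/s): [1.89, 1.89, 2.57, 2.79, 3.14, 3.14].

### API

Orientations are given as a unit quaternion [w, x, y, z].
In Python, from rig import manip gives the robot as it stands. Calls block until the motion is done:
- manip.move_ptp(position, orientation): joint-space move of the TCP to a pose.
- manip.move_l(position, velocity=0.15, rot=None): straight line of the TCP; rot=None keeps the orientation; velocity is the mean speed in m/s.
- manip.movej(angles): joint-space move.
- manip.grip(opening, effort=None): opening from 0.0 (shut) to 1.0 (fully open); effort is the grip in N (None keeps the last); returns when the fingers have stopped.
- manip.hold(seconds).
- manip.inverse_kinematics(position, orientation): joint angles nearest the present ones, or None.
- manip.observe(): the state.
- manip.capture(name): name is "scene" or "side" or "wrist"; returns the picture (384x512x3 uint8, red, green, blue); there is no depth.
- manip.calibration(name): a dict with "mtx" (3x3 intrinsics, pixels), "k1" (the pictures are not rectified: a ray, as slopes to the right and down, at radius r is drawn at 1 + k1 r^2 times it, then the intrinsics apply), "R" (3x3) and "t" (3): a world point X has camera coordinates R X + t. Camera axes: x right, y down, z forward; pixel columns grow to the right and rows downward; lengths in m; the calibration is good to about 2 mm. A picture is of the moment at which its call begins: read the wrist's pose just before it. calibration takes no time and is no camera call; for the wrist camera it gives the pose at the moment of the call.
A pose or a line that the arm cannot do raises manip.Unreachable and nothing moves.
- manip.job_done(): hands the job in; it is judged then, once.
The state is a dict: "time": time; "q": joint angles; "joint_velocities": joint speeds; "joint_efforts": joint torques, N m; "eef_pos": TCP position; "ee_rot": TCP orientation; "ft_force": force on the tool from outside, world axes, zero at the start; "ft_torque": the same for the moment, N m; "gripper_width": opening from 0.0 (shut) to 1.0 (fully open); "grasp_force": force on a finger pad.
Only numpy, scipy, OpenCV 4.12 (cv2) and the standard library are available. Lean on these libraries where they do the work, as an engineer would, in place of code of your own. Each camera call takes 0.05 s, during which the arm holds its last target. There are 200 camera calls.

## Working session

There is one attempt and no reset: what is moved stays moved. The work goes in short steps, each a Python script; the robot and the scene stay as the last script left them, time stands still between calls to the robot, and variables do not carry over. Pictures are saved under pics/ and viewed, at most 10 in all, crops included, and the job is handed in when it is done.

```bash
ls; mkdir -p pics; cat > h.py <<'E'
import numpy as np, cv2
from rig import manip
def snap(n,f):
    c=manip.calibration(n); im=manip.capture(n); cv2.imwrite('pics/'+f,im[:,:,::-1]); return im,c
def ray(c,u,v):
    m=np.array(c['mtx']);k=c['k1']
    d=np.array([(u-m[0,2])/m[0,0],(v-m[1,2])/m[1,1]]);s=d.copy()
    for _ in range(20): s=d/(1+k*(s@s))
    R=np.array(c['R']);t=np.array(c['t'])
    w=R.T@np.array([s[0],s[1],1]); return -R.T@t,w
def onz(c,u,v,z):
    o,w=ray(c,u,v); return (o+w*(z-o[2])/w[2])[:3]
def px(c,X):
    p=np.array(c['R'])@X+np.array(c['t']); s=p[:2]/p[2]; s=s*(1+c['k1']*(s@s)); m=np.array(c['mtx'])
    return m[0,0]*s[0]+m[0,2],m[1,1]*s[1]+m[1,2]
E
python3 - <<'E'
from h import *
a,c=snap('scene','scene.png'); b,d=snap('side','side.png')
cv2.imwrite('pics/both.png',cv2.resize(np.vstack([a,b])[:,:,::-1],None,fx=.78,fy=.78))
for k in (c,d): print(-np.array(k['R']).T@np.array(k['t']),np.array(k['R'])[2],k['mtx'][0][0],k['k1'])
o=manip.observe();print(o['time'],o['eef_pos'],o['ee_rot'],manip.pinch_z)
E
```

```text
pics
[0.06688598 0.83861896 0.67769832] [ 0.44410909 -0.64468599 -0.62221145] 371.00759310044583 -0.05358693975543199
[-0.38082121  0.41920156  1.03950318] [ 0.67223295 -0.14859764 -0.72527347] 469.5006181561579 -0.03499741805691261
0.1 [ 0.11648981 -0.51165516  0.23089666] [-4.61754684e-04  9.93745126e-01  1.11670992e-01  1.72344528e-05] -0.0187
```

View pics/scene.png

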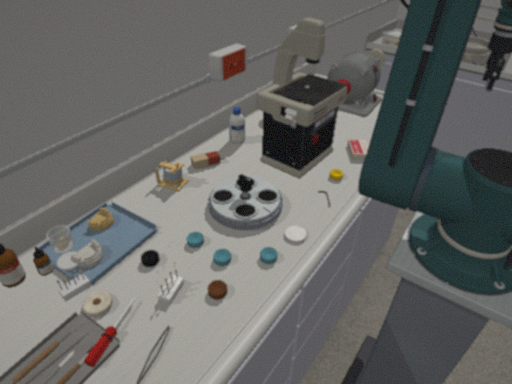

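View pics/side.png

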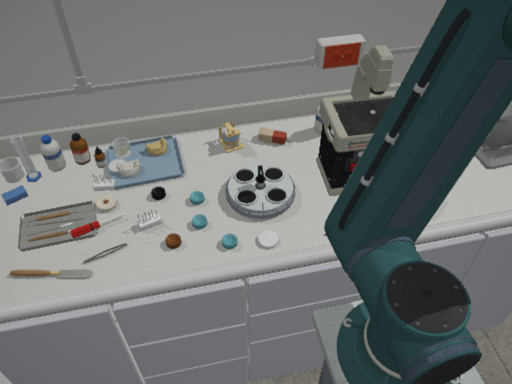

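The scene view shows three teal dishes at about (195,239), (222,257) and (269,255), with the carousel around (245,203). In the side view the dishes are at (197,197), (199,221) and (230,240), and the carousel is around (260,188).

```bash
cat > m.py <<'E'
from h import *
def blobs(mask,lo,hi):
    n,l,s,ce=cv2.connectedComponentsWithStats(mask.astype('uint8'),connectivity=4)
    return [(ce[i],s[i]) for i in range(1,n) if lo<s[i,4]<hi]
def teal(im):
    h=cv2.cvtColor(im,cv2.COLOR_RGB2HSV); return (h[...,0]>82)&(h[...,0]<108)&(h[...,1]>90)&(h[...,2]>60)
E
python3 - <<'E'
from m import *
for n,roi in (('scene',(180,230,200,300)),('side',(155,215,215,305))):
    im=cv2.imread(f'pics/{n}.png')[:,:,::-1]; c=manip.calibration(n)
    for ce,s in blobs(teal(im),60,500):
        print(n,'dish',ce.round(1),s[2:],onz(c,*ce,.011).round(4))
    y0,y1,x0,x1=roi; g=im.max(2)<75; k=np.zeros_like(g);k[y0:y1,x0:x1]=g[y0:y1,x0:x1]
    for ce,s in blobs(k,25,600): print(n,'dark',ce.round(1),s[2:],onz(c,*ce,.034).round(4))
a=cv2.imread('pics/scene.png')[165:235,195:295];b=cv2.imread('pics/side.png')[155:225,210:310]
cv2.imwrite('pics/crop.png',np.hstack([cv2.resize(x,(400,280),interpolation=cv2.INTER_CUBIC) for x in(a,b)]))
E
```

```text
scene dish [449.5 170.5] [ 25  23 187] [ 0.1164 -0.3238  0.011 ]
scene dish [194.9 239.1] [ 15  14 167] [0.5663 0.389  0.011 ]
scene dish [268.2 255. ] [ 16  15 185] [0.3885 0.3242 0.011 ]
scene dish [221.8 256.7] [ 16  15 189] [0.4747 0.3941 0.011 ]
scene dark [245.1 184.8] [ 17  13 156] [0.5828 0.1577 0.034 ]
scene dark [267.1 195.1] [ 17  11 142] [0.5051 0.1595 0.034 ]
scene dark [222.5 195.4] [ 18  10 140] [0.6038 0.2341 0.034 ]
scene dark [244.8 209.8] [ 19  12 167] [0.5174 0.2462 0.034 ]
side dish [ 14.4 194.3] [ 25  18 224] [0.7047 0.9202 0.011 ]
side dish [196.7 197.5] [ 14  12 133] [0.571  0.3844 0.011 ]
side dish [199.2 221.5] [ 14  14 149] [0.4781 0.3898 0.011 ]
side dish [229.1 241.1] [ 15  14 166] [0.3916 0.3199 0.011 ]
side dish [359.2 313.8] [ 24  21 282] [0.1073 0.0533 0.011 ]
side dish [443.4 347.1] [ 59  21 190] [-0.0161 -0.1053  0.011 ]
side dish [414.6 347.9] [ 29  14 203] [-0.0028 -0.0394  0.011 ]
side dish [453.6 357. ] [ 55  20 128] [-0.043  -0.1166  0.011 ]
side dark [259.6 177.3] [ 10  23 119] [0.5901 0.1886 0.034 ]
side dark [273.2 173.3] [ 17  11 144] [0.5976 0.1447 0.034 ]
side dark [244.4 174.9] [ 17  11 147] [0.61   0.2315 0.034 ]
side dark [276.5 194.6] [ 18  12 171] [0.5102 0.1568 0.034 ]
side dark [246.3 196.4] [ 18  12 176] [0.5224 0.2439 0.034 ]
```

View pics/crop.png

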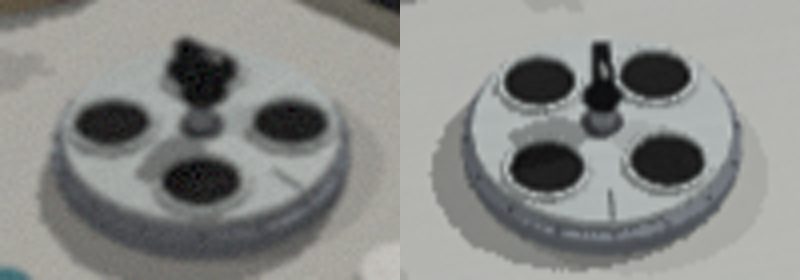

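The crop shows four dark pockets and the knob with its white line towards the robot. The two views agree to within about 5 mm, which puts the axis near (0.558, 0.195) and the bar's x at about -8°. I'm moving in for a close look.

```bash
cat >> m.py <<'E'
def q(psi): return [0,np.cos(psi/2),np.sin(psi/2),0]
def st(tag=''):
    o=manip.observe(); print(tag,'t',round(o['time'],2),'p',o['eef_pos'].round(4) if hasattr(o['eef_pos'],'round') else o['eef_pos'],'w',round(o['gripper_width'],3),'g',np.round(o['grasp_force'],1),'F',np.round(o['ft_force'],1),'T',np.round(o['ft_torque'],2),'q6',round(o['q'][5],3)); return o
E
python3 - <<'E'
from m import *
manip.move_ptp([.08,-.36,.25],q(.224)); st()
manip.move_ptp([.36,.27,.20],q(2.2)); st()
manip.move_ptp([.44,.30,.30],q(2.2)); st()
im,c=snap('wrist','w1.png')
for X in ([.569,.387,.018],[.476,.392,.018],[.39,.322,.018],[.558,.195,.1],[.607,.233,.034],[.52,.245,.034]): print(np.round(px(c,np.array(X)),0))
for ce,s in blobs(teal(im),300,20000): print(ce.round(1),s,onz(c,*ce,.011).round(4))
E
```

```text
t 0.78 p [ 0.08   -0.3602  0.2502] w 0.996 g 0.0 F [ 0.1 -1.5  0.6] T [0.01 0.01 0.05] q6 1.344
 t 3.62 p [0.3604 0.2696 0.2   ] w 0.999 g 0.0 F [-0.2  0.8 -0.2] T [ 0.   -0.02 -0.04] q6 1.404
 t 4.21 p [0.4401 0.2996 0.2994] w 0.999 g 0.0 F [-0.7  0.2 -0.5] T [ 0.   -0.02  0.04] q6 1.387
[359. 160.]
[313. 119.]
[235. 123.]
[279. 277.]
[314. 252.]
[276. 217.]
[312.9 119.2] [299 105  29  29 656] [0.4776 0.3922 0.011 ]
[235.8 123.5] [222 110  28  28 633] [0.3906 0.3213 0.011 ]
[357.7 159.3] [343 146  29  27 582] [0.5705 0.3867 0.011 ]
```

View pics/w1.png

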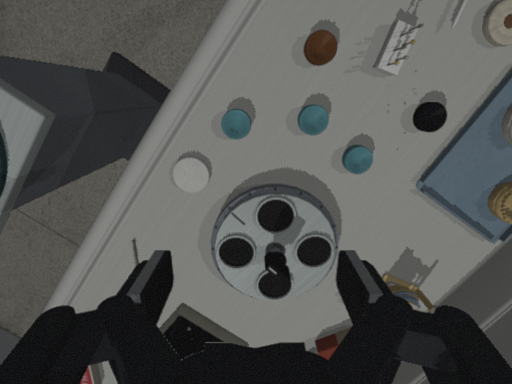

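The wrist view confirms the dishes at (313,119), (236,123) and (358,159), plus all four pockets. I'll refine the pockets from this picture and then grasp the far dish.

```bash
python3 - <<'E'
from m import *
c=manip.calibration('wrist'); im=cv2.imread('pics/w1.png')[:,:,::-1]
g=im.max(2)<60; k=np.zeros_like(g); k[185:312,205:345]=g[185:312,205:345]
for ce,s in blobs(k,100,3000): print('dark',ce.round(1),s[2:],onz(c,*ce,.034).round(4))
manip.move_ptp([.5705,.3867,.09],q(2.356)); manip.grip(.72,40)
manip.move_l([.5705,.3867,.004],.1); st('down')
manip.grip(0,40); st('grip')
manip.move_l([.5705,.3867,.14],.15); st('up')
snap('side','s2.png'); snap('wrist','w2.png')
E
```

```text
dark [262.1 189.9] [ 75  23 176] [0.4764 0.2675 0.034 ]
dark [275.3 215.6] [ 36  32 903] [0.5171 0.2462 0.034 ]
dark [313.7 251. ] [ 34  29 769] [0.6041 0.2336 0.034 ]
dark [235.8 252. ] [ 34  29 769] [0.5044 0.159  0.034 ]
dark [275.1 272.8] [  32   55 1214] [0.5787 0.1652 0.034 ]
dark [340.9 274.5] [  9  53 340] [0.669  0.2262 0.034 ]
down t 6.66 p [0.5709 0.3869 0.0047] w 0.72 g 0.0 F [ 0.8 -0.9 -0.1] T [ 0.01 -0.02  0.03] q6 1.263
grip t 6.98 p [0.5709 0.3869 0.005 ] w 0.471 g 40.4 F [-1.5 -0.1  6.7] T [-0.22  0.29  0.04] q6 1.263
up t 8.04 p [0.5701 0.3865 0.1391] w 0.476 g 40.4 F [-0.7  1.1 -0.8] T [ 0.03  0.   -0.03] q6 1.263
```

View pics/w2.png

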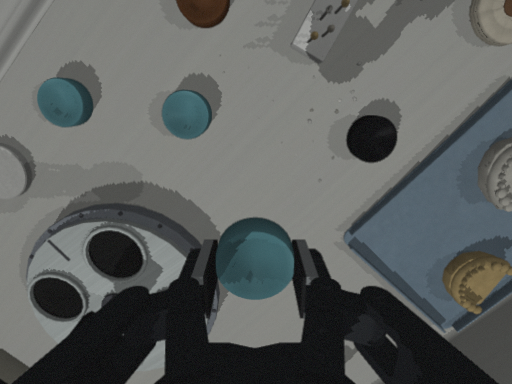

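Dish A is held level, centred at (255,258). I'm placing it in the far-left pocket.

```bash
python3 - <<'E'
from m import *
P=[.605,.2337]
manip.move_ptp(P+[.13],q(3.787)); st('hover')
manip.move_l(P+[.055],.12); st()
manip.move_l(P+[.0395],.04); st('place')
manip.grip(.64); st('rel')
manip.move_l(P+[.15],.15)
manip.move_ptp([.45,.27,.25],q(2.2)); st()
im,c=snap('wrist','w3.png')
for ce,s in blobs(teal(im),300,20000): print(ce.round(1),s,onz(c,*ce,.011).round(4),onz(c,*ce,.046).round(4))
E
```

```text
hover t 9.62 p [0.6049 0.2339 0.1299] w 0.473 g 40.4 F [ 0.5 -0.1 -0.5] T [ 0.03  0.01 -0.04] q6 -0.401
 t 10.39 p [0.6054 0.2339 0.0557] w 0.47 g 40.4 F [ 0.5 -1.1 -0.3] T [ 0.03 -0.05  0.01] q6 -0.402
place t 10.93 p [0.6049 0.2336 0.0392] w 0.474 g 40.4 F [-0.4 -0.2 -0.5] T [-0.03 -0.01  0.03] q6 -0.402
rel t 11.22 p [0.605  0.2337 0.0395] w 0.634 g 0.0 F [ 0.2 -0.1  0.7] T [0.   0.   0.03] q6 -0.402
 t 13.62 p [0.4501 0.2699 0.2496] w 0.643 g 0.0 F [1.2 1.4 0.5] T [0.01 0.04 0.01] q6 1.326
[329.4  98.1] [313  81  34  35 915] [0.4777 0.392  0.011 ] [0.4707 0.3871 0.046 ]
[240.5 102.7] [225  86  33  34 873] [0.3907 0.3215 0.011 ] [0.3916 0.323  0.046 ]
[336.8 249.8] [323 241  25  24 327] [0.6278 0.2349 0.011 ] [0.607  0.2443 0.046 ]
```

View pics/w3.png

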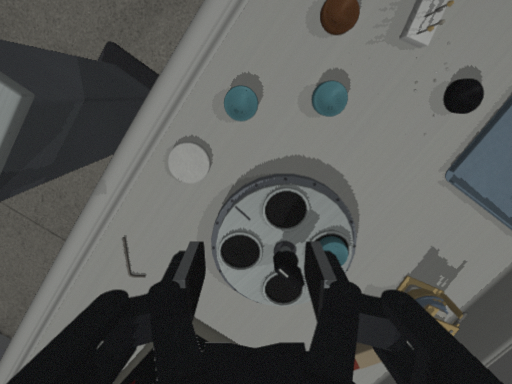

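Dish A sits in the far-left pocket at (332,250), partly behind a finger. Next I take the dish at (240,103) to the near-left pocket.

```bash
python3 - <<'E'
from m import *
C=[.3907,.3214]
manip.move_ptp(C+[.09],q(2.0)); manip.grip(.72,40)
manip.move_l(C+[.004],.1); manip.grip(0,40); st('grip')
manip.move_l(C+[.13],.15); st('up')
P=[.518,.2462]
manip.move_ptp(P+[.13],q(2.216))
manip.move_l(P+[.055],.12)
manip.move_l(P+[.0395],.04); st('place')
manip.grip(.64); st('rel')
manip.move_l(P+[.15],.15)
manip.move_ptp([.47,.14,.26],q(2.6)); manip.hold(.2); st()
im,c=snap('wrist','w4.png'); snap('side','s4.png')
for ce,s in blobs(teal(im),200,20000): print(ce.round(1),s,onz(c,*ce,.011).round(4),onz(c,*ce,.048).round(4))
print(np.round(px(c,np.array([.556,.196,.1]))))
E
```

```text
grip t 16.0 p [0.3911 0.3216 0.0048] w 0.478 g 39.4 F [-2.3 -1.1  9.9] T [-0.24  0.4  -0.03] q6 1.669
up t 16.99 p [0.3903 0.3211 0.1293] w 0.473 g 40.4 F [-0.4  0.  -1. ] T [ 0.08 -0.01 -0.01] q6 1.669
place t 18.94 p [0.5179 0.2461 0.0392] w 0.474 g 40.4 F [ 0.4 -0.6 -1. ] T [-0.    0.01  0.03] q6 1.227
rel t 19.23 p [0.518  0.2462 0.0395] w 0.637 g 0.0 F [0.3 0.1 0.1] T [ 0.   -0.01 -0.01] q6 1.227
 t 21.0 p [0.47   0.1406 0.2587] w 0.641 g 0.0 F [-0.2  0.2  0. ] T [ 0.05 -0.02 -0.01] q6 0.666
[428.   65.7] [ 409   48   38   36 1035] [0.4776 0.3916 0.011 ] [0.4702 0.3719 0.048 ]
[346.  156.5] [328 140  37  34 917] [0.5292 0.2517 0.011 ] [0.5168 0.2453 0.048 ]
[366.5 216.1] [350 202  34  29 750] [0.6253 0.2398 0.011 ] [0.6038 0.2346 0.048 ]
[335. 217.]
```

View pics/w4.png

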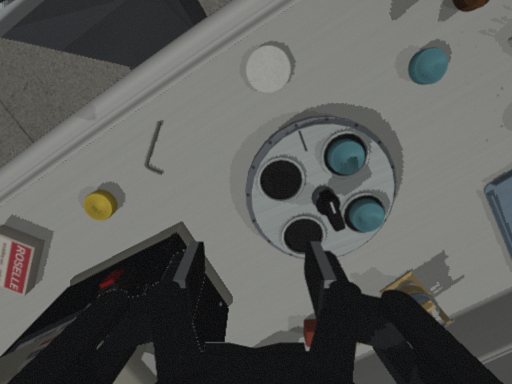

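Both dishes are seated, at (346,156) and (366,216). The knob bar is near (330,208). I'll measure the axis and bar angle from this frame.

```bash
python3 - <<'E'
from m import *
c=manip.calibration('wrist'); im=cv2.imread('pics/w4.png')[:,:,::-1]
g=im.max(2)<60; k=np.zeros_like(g); k[150:238,255:350]=g[150:238,255:350]
for ce,s in blobs(k,100,3000): print('dark',ce.round(1),s,onz(c,*ce,.034).round(4))
w=np.zeros_like(g); w[180:235,308:350]=im.min(2)[180:235,308:350]>150
for ce,s in blobs(w,4,400): print('white',ce.round(1),s,onz(c,*ce,.1).round(4))
cv2.imwrite('pics/k.png',cv2.resize(im[120:260,240:400,::-1],None,fx=4,fy=4,interpolation=cv2.INTER_CUBIC))
E
```

```text
dark [330.3 163.9] [324 150  23  26 127] [0.5202 0.226  0.034 ]
dark [280.6 179.8] [ 260  160   42   40 1270] [0.5055 0.16   0.034 ]
dark [330.6 207.1] [312 186  38  45 884] [0.5745 0.1996 0.034 ]
dark [303.3 229.3] [284 219  38  19 585] [0.5848 0.1519 0.034 ]
```

View pics/k.png

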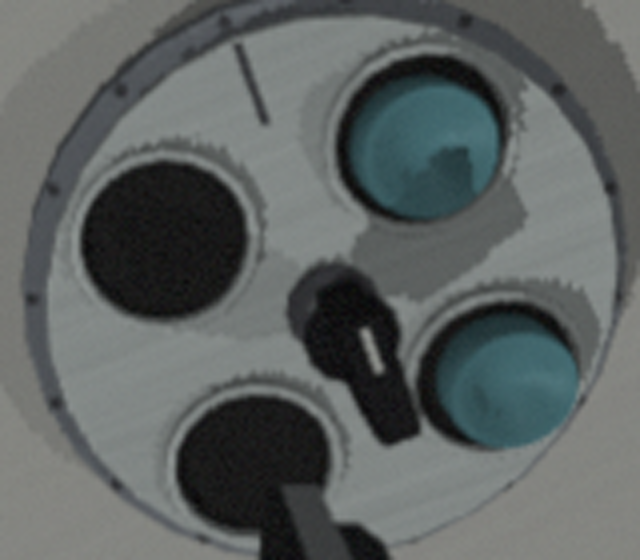

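```bash
python3 - <<'E'
from m import *
c=manip.calibration('wrist')
a=lambda u,v,z: onz(c,240+u/4,120+v/4,z)[:2]
l1,l2=a(240,45,.034),a(267,123,.034); d=l2-l1; print('plate',l1,l2,np.degrees(np.arctan2(d[1],d[0])))
w1,w2=a(364,330,.1),a(376,372,.1); d=w2-w1; print('white',w1,w2,np.degrees(np.arctan2(d[1],d[0])))
print('bar ends',a(355,312,.1),a(402,440,.1))
f=np.array([.6038,.2346]);n=np.array([.5055,.160]);m=np.array([.5168,.2453]);
print('axis',(f+n)/2, 'dirs',np.degrees(np.arctan2(*(f-n)[::-1])))
for z in(.06,.1): print(np.array(px(c,np.array([.5555,.197,z])))*4-[960,480])
E
```

```text
plate [0.46301993 0.2118721 ] [0.48916081 0.20763612] -9.204440967601215
white [0.53821718 0.19961376] [0.55135766 0.19694061] -11.498687479741722
bar ends [0.53213484 0.19982084] [0.5743687  0.19410738]
axis [0.55465 0.1973 ] dirs 37.19491073719443
[349.03019718 334.01853034]
[382.57666545 383.49999828]
```

The bar measures 42.6 mm, which matches the given length. The axis is about (0.555, 0.197) and the yaw about -8°. Gripping the knob.

```bash
python3 - <<'E'
from m import *
A=[.5548,.197]; p=np.pi-.143
manip.move_ptp(A+[.18],q(p)); manip.grip(.45,30)
manip.move_l(A+[.12],.15); st()
manip.move_l(A+[.071],.06); st('down')
manip.grip(0,30); st('grip30')
manip.grip(0,80); manip.hold(.2); st('grip80')
E
```

```text
t 22.54 p [0.555  0.197  0.1207] w 0.451 g 0.0 F [-0.5 -0.6  0.1] T [ 0.02 -0.01 -0.  ] q6 0.346
down t 23.51 p [0.555  0.1971 0.0713] w 0.451 g 0.0 F [0.5 0.2 0.5] T [ 0.01 -0.02  0.05] q6 0.346
grip30 t 23.84 p [0.5549 0.1963 0.0715] w 0.154 g 32.6 F [-0.5 -6.5  5.1] T [-1.07  0.23 -0.02] q6 0.346
grip80 t 24.26 p [0.555  0.1963 0.0716] w 0.153 g 78.9 F [-1.9 -6.1  7. ] T [-1.09  0.42  0.05] q6 0.346
```

```bash
cat > t.py <<'E'
from m import *
A=[.555,.1963,.0715]; p=np.pi-.143
def turn(th,s=.12):
    manip.move_l(A,.02,q(p-th)); manip.hold(s); o=manip.observe(); w=o['ee_rot']
    print(round(th,3),'act',round(p-2*np.arctan2(w[2],w[1]),3),'t',round(o['time'],2),'F',np.round(o['ft_force'],1),'T',np.round(o['ft_torque'],2),'w',round(o['gripper_width'],3),'g',round(float(o['grasp_force']),0))
E
python3 - <<'E'
from t import *
turn(0)
for i in range(1,5): turn(i*.393/4)
E
```

```text
0 act 0.0 t 24.62 F [-3.  -2.2  4.1] T [-0.31  0.45 -0.  ] w 0.147 g 80.0
0.098 act 0.095 t 24.99 F [-3.  -0.8  5.7] T [-0.22  0.5   0.09] w 0.15 g 80.0
0.197 act 0.193 t 25.36 F [-2.9 -1.5  5.3] T [-0.09  0.53 -0.02] w 0.148 g 80.0
0.295 act 0.29 t 25.73 F [-2.4 -0.9  5.4] T [-0.    0.54 -0.19] w 0.149 g 80.0
0.393 act 0.387 t 26.09 F [-2.7 -0.4  5.3] T [ 0.06  0.42 -0.  ] w 0.151 g 80.0
```

The torque crosses zero at half-way and again at the click, as expected. Two more clicks to go.

```bash
python3 - <<'E'
from t import *
for i in range(5,13): turn(i*.3927/4)
turn(1.181,.4)
snap('side','s5.png')
E
```

```text
0.491 act 0.483 t 26.46 F [-2.1 -0.1  5.8] T [0.23 0.35 0.14] w 0.149 g 80.0
0.589 act 0.581 t 26.82 F [-1.4  1.6  5.4] T [ 0.35  0.31 -0.07] w 0.146 g 80.0
0.687 act 0.679 t 27.19 F [-1.8  2.9  4.8] T [ 0.66  0.13 -0.18] w 0.15 g 80.0
0.785 act 0.78 t 27.56 F [-0.2  5.   5. ] T [ 1.06 -0.08 -0.02] w 0.15 g 80.0
0.884 act 0.879 t 27.93 F [-0.   5.4  5.5] T [ 1.14 -0.22  0.13] w 0.151 g 80.0
0.982 act 0.978 t 28.29 F [1.3 5.7 4.2] T [ 1.23 -0.34  0.04] w 0.151 g 80.0
1.08 act 1.076 t 28.66 F [0.5 6.6 3.8] T [ 1.26 -0.42 -0.13] w 0.147 g 80.0
1.178 act 1.174 t 29.02 F [2.1 6.8 3.3] T [ 1.18 -0.5  -0.02] w 0.147 g 80.0
1.181 act 1.177 t 29.68 F [1.7 5.7 2.9] T [ 1.22 -0.46  0.01] w 0.146 g 80.0
```

View pics/s5.png

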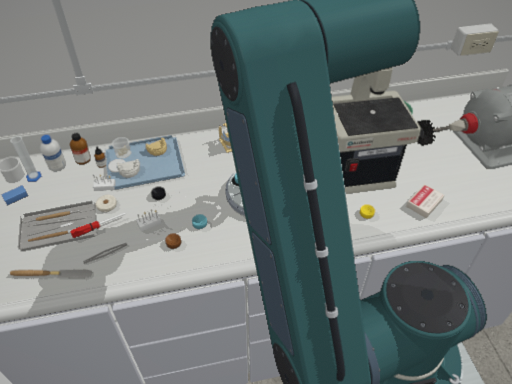

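The side view shows the third dish untouched at (199,221). The arm hides the carousel, so I'll do a quick numeric wrist check of the dishes and then hand in.

```bash
python3 - <<'E'
from t import *
im,c=snap('wrist','w6.png')
for ce,s in blobs(teal(im),300,20000):
    X=onz(c,*ce,.048)[:2]; print(ce.round(0),s[2:],X.round(4),'r',np.linalg.norm(X-A[:2]).round(4))
for a in (37-67.5,127-67.5): print('expect',np.array(A[:2])+.062*np.array([np.cos(np.radians(a)),np.sin(np.radians(a))]))
E
```

```text
[333. 173.] [  74   72 4087] [0.5901 0.2474] r 0.062
[317. 276.] [ 41  27 686] [0.6036 0.1775] r 0.0521
expect [0.60842101 0.16483262]
expect [0.58646738 0.24972101]
```

View pics/w6.png

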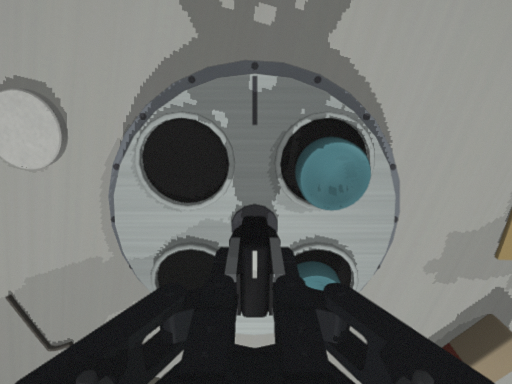

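The plate line points exactly at a stud (255,66), and both dishes sit upright in their pockets, at (333,173) and (317,276).

```bash
python3 -c "
from rig import manip
print(manip.job_done())"
```

```text
the job is handed in; nothing more can be done
None
```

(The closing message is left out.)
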